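# Close the draught shield and tare the balance

### The job

The empty beaker is on the balance and has to be tared: with the fingertips, push the sliding glass lid of the draught shield fully shut by its ridge, then lightly press the tare key, the one wide bar-shaped key on the front panel, and let it come back up. Leave the other three keys alone, do not disturb the beaker, the jar, the flask or the weight, push and press gently, and finish with the hand clear.

Things in the scene. Friction and masses are not known exactly. Their poses are not given: they have to be found in the camera images.
- balance: Cream balance, fixed on the bench. Origin on the bench; x points from front panel to back (away from the robot, yaw up to 0.3), y left, z up. Housing x -140..160, y -130..130, top 55 mm up. Front panel with display and 4 keys: x -140..-20. Clear draught shield: x -20..160, y -100..100, walls up to 160 mm above the bench, sliding lid on top, steel pan inside. Includes lid, walls and keys.
- lid (a joint): How far the lid of the draught shield is open, in m: 0 fully shut (against its stop), up to 0.10 open, when it overhangs the back. It slides level along the balance's x axis, away from the robot as it opens; friction about 1.5 N; it stays where it is left.
- lid_ridge (a point): Middle of the top edge of the grey ridge by which the lid is pushed; moves with the lid. The ridge stands near the lid's front edge: 12 mm thick (balance x), 90 mm wide (balance y), 25 mm high above the lid's flat panel, its top 191 mm above the bench. The panel behind it is free for about 150 mm. Lid shut: at balance x -6, y 0 mm.
- tare (a joint): Travel of the tare key, in m: 0 up, 0.005 fully down. A spring returns it: it starts to move at 1.8 N, registers when it is 3 mm down (4.3 N) and is fully down at 6 N.
- tare_top (a point): Centre of the top face of the tare key (moves with the key): a grey bar 60 mm wide (balance y) and 22 mm deep (balance x), standing 8 mm above the front panel, 63 mm above the bench when up; at balance x -105, y -20 mm.
- power (a joint): Travel of the round power key (0 up, 0.005 down): not to be pressed.
- power_top (a point): Centre of the top face of the round power key, diameter 22 mm, the leftmost key, at balance x -105, y 100 mm.
- menu (a joint): Travel of the square menu key (0 up, 0.005 down): not to be pressed.
- menu_top (a point): Centre of the top face of the square 20 mm menu key between power and tare, at balance x -105, y 52 mm.
- print (a joint): Travel of the square print key (0 up, 0.005 down): not to be pressed.
- print_top (a point): Centre of the top face of the square 20 mm print key, the rightmost, at balance x -105, y -92 mm.
- beaker: Empty glass beaker, diameter 52, height 70 mm, standing loose on the pan inside the shield; origin at the centre of its underside.
- jar: White plastic reagent jar, diameter 84, height 145 mm, standing loose beside the balance; origin at the centre of its underside.
- flask: Conical glass flask, foot diameter 80, height 122 mm, standing loose beside the balance; origin at the centre of its underside.
- weight: Steel calibration weight with a knob, diameter 32, height 56 mm, standing loose beside the balance; origin at the centre of its underside.

How it is judged:
By the outcome, as a careful person would: the job done as asked, in the order asked, and still so for the second after the job is handed in, with the robot touching nothing.
It also fails if it takes over 48 s, if anything falls off the work surface, if the arm or the gripper's body presses on something with over 40 N, if the wrist force passes 120 N, or if a joint passes its speed limit or range.

### The arm

A 7-joint arm with a two-finger parallel gripper is mounted at the origin on the work surface. World frame = base frame: x ahead of the robot, y to its left, z up, the work surface at z = 0. Lengths are in m, angles in rad, forces in N, time in s.
With the tool pointing down it reaches from about 0.4 to 0.9 m from the base axis. Payload 5.6 kg.
Tool frame: the origin (TCP) lies between the finger pads; the fingertips stand env.tip_extent ahead of it and the grasp point (between the pads) lies 6 mm ahead of it (env.tip_extent is the distance from the TCP to the fingertips, in m); z points along the fingers, y is the direction in which the jaws open and shut (so a half turn about z gives the same grasp; the last joint's range is limited). The gripper opens to 92 mm and grips with 3 to 60 N. Pads are 20 mm wide; open, the fingers measure 128 mm over their backs; the gripper's body (75 mm by 189 mm) begins 69 mm behind the grasp point.
Start: joints at [1.093, 0.468, -0.012, 1.603, 0.006, 1.071, -0.056], TCP at [0.274, -0.59, 0.24] pointing down, gripper open.
Joint ranges: [-2.53, 2.53], [-0.31, 2.02], [-1.57, 1.55], [0.28, 2.44], [-1.29, 4.43], [0.15, 1.84], [-2.92, 2.92]. Speed limits (rad/s): [2.57, 2.57, 3.14, 3.14, 3.14, 3.14, 3.14].

### API

Orientations are given as a 3x3 rotation matrix whose columns are the frame's x, y, z axes.
In Python, from plant import env gives the robot as it stands. The module is installed in compiled form; this text tells all that it offers.
- The arm moves only by the tool move_arm, never from a script. Its argument "series" is a list of rows, each a list of 5 numbers: the shift along the world's x, y, z in units of 50 mm (1.0 is 50 mm), then the turn about the world's z in degrees, then the finger opening in mm, from 0 to 91.9. In form: [[tx, ty, tz, twist, grip], ...]. A call has exactly 10 rows; each row shifts and turns the commanded pose from where the row before left it; what a row does not reach is not made up. A row lasts 1/8 s, in which the tool goes at most 62.5 mm and 10.7 degrees, less where a joint would pass 70% of its speed; a pose out of reach is approached as far as the arm can. A call is refused whole if a number of a shift passes 1 or a number of a turn 10.7, either way. A call with a gripper value outside its range is refused whole. The fingers move at their own pace and stop on an object; "grip_force" is the grip in N (left out, the last holds). Time passes only in rows, so rows that do not move let the fingers close, or fill a call up. It gives the time, the measured TCP pose, the force and the opening at its end, in the units of the state.
- env.read_state(): the state, without advancing time (a new reading comes with each control period).
- env.grab_frame(name): name is "scene" or "top" or "wrist"; returns the picture (384x512x3 uint8, red, green, blue); there is no depth.
- env.get_calibration(name): a dict with "K" (3x3 intrinsics, pixels), "R" (3x3) and "t" (3): a world point X has camera coordinates R X + t. Camera axes: x right, y down, z forward; pixel columns grow to the right and rows downward; lengths in m; the calibration is good to about 2 mm. A picture is of the moment at which its call begins: read the wrist's pose just before it. get_calibration takes no time and is no camera call; for the wrist camera it gives the pose at the moment of the call.
- env.sign_off(): hands the job in, once; it reports no verdict.
Trained networks look in the newest picture that a camera, given by its name, has taken for a name from the list of things; names that differ only in an ending like _2 or _b are one class to them, and where a whole thing is asked for, a point or a joint stands for the part that bears it (a point fixed in the world has none). Each returns a list of dicts, best first, with "score" (0 to 1); they miss things now and then, are a little off and sometimes report something else, mostly with a low value. They report only what shows in the picture. A call takes as long as a camera call.
- env.outline_of(camera, target): "region" (384x512 bool, what is visible of it) and "rect" ([left, top, width, height] in pixels, round what is visible of it).
- env.spot_point(camera, target): "uv" ([column, row] in pixels: a listed point, or the origin of a listed thing).
The state is a dict: "time_s": time; "joint_positions": joint angles; "joint_vel": joint speeds; "tau": joint torques, N m; "ee_pos": TCP position; "orientation": TCP orientation; "contact_force": force on the tool from outside, world axes, zero at the start; "wrist_torque": the same for the moment, N m; "gripper_width": finger opening in m.
Only numpy, scipy, OpenCV 4.12 (cv2) and the standard library are available. Lean on these libraries where they do the work, as an engineer would, in place of code of your own. Each camera call takes 0.05 s, during which the arm holds its last target.

## Working session

There is one attempt and no reset: what is moved stays moved. The work goes in short steps, Python scripts to look and compute and a tool call to move; the robot and the scene stay as the last step left them, time stands still between calls to the robot, and variables do not carry over. Pictures are saved under pics/ and viewed, and the job is handed in when it is done.

Besides the shell and the picture viewer there is one more tool, called after "Call:" as name(argument=value, ...) on one line, values as JSON. move_arm: Moves the arm, as the interface text tells. Its arguments: {"type":"object","properties":{"series":{"type":"array"},"grip_force":{"type":"number"}},"required":["series"]}

```bash
mkdir -p pics
cat > h.py <<'E'
import numpy as np, cv2
from plant import env
def snap(cam,name,marks=()):
    im=env.grab_frame(cam); 
    return im
def save(im,name,marks=()):
    b=cv2.cvtColor(im,cv2.COLOR_RGB2BGR).copy()
    for u,v,t in marks:
        cv2.circle(b,(int(u),int(v)),3,(0,0,255),1); cv2.putText(b,t,(int(u)+4,int(v)),0,.35,(0,0,255),1)
    cv2.imwrite('pics/'+name,b)
def tri(obs):
    A=[];r=[]
    for c,uv in obs:
        P=c['K']@np.c_[c['R'],c['t']]
        A+= [uv[0]*P[2]-P[0],uv[1]*P[2]-P[1]]
    A=np.array(A); A/=np.linalg.norm(A[:,:3],axis=1)[:,None]
    x=np.linalg.lstsq(A[:,:3],-A[:,3],rcond=None)[0]
    return x,np.abs(A[:,:3]@x+A[:,3]).max()
def proj(c,X):
    p=c['K']@(c['R']@X+c['t']); return p[:2]/p[2]
def onplane(c,uv,z):
    d=c['R'].T@np.linalg.solve(c['K'],[uv[0],uv[1],1.]); o=-c['R'].T@c['t']
    return o+d*(z-o[2])/d[2]
E
python3 - <<'E'
from h import *
s=env.read_state(); print(s['time_s'],s['ee_pos'],s['contact_force'],env.tip_extent,s['gripper_width']); print(np.round(s['orientation'],3))
N=['lid_ridge','tare_top','power_top','menu_top','print_top']
ob={n:[] for n in N}
for cam in ['scene','top']:
    im=env.grab_frame(cam); c=env.get_calibration(cam); m=[]
    for n in N:
        r=env.spot_point(cam,n)
        if r: 
            uv=r[0]['uv']; ob[n].append((c,uv)); m.append((*uv,n)); print(cam,n,np.round(uv,1),round(r[0]['score'],2))
    save(im,cam+'0.png',m)
for n in N:
    if len(ob[n])==2: print(n,tri(ob[n]))
E
```

```text
0.0 [ 0.2735006  -0.58906707  0.23865296] [ 0.15262589 -0.84319666 -0.32531184] 0.025 0.09194952993446315
[[ 0.907  0.421 -0.001]
 [ 0.421 -0.907  0.002]
 [-0.    -0.002 -1.   ]]
scene lid_ridge [206.8 160.6] 0.62
scene tare_top [295.  196.8] 0.6
scene power_top [302.  236.7] 0.38
scene menu_top [299.3 216.8] 0.47
scene print_top [320.4 293.5] 0.62
top lid_ridge [266.8 145.4] 0.57
top tare_top [269.1 230.8] 0.7
top power_top [219.1 228.3] 0.52
top menu_top [239.6 231.4] 0.43
top print_top [298.1 234.2] 0.42
lid_ridge (array([0.64787116, 0.03592185, 0.18510775]), np.float64(0.00074017530204884))
tare_top (array([0.4616869 , 0.02555416, 0.05645968]), np.float64(0.0001714097875208931))
power_top (array([0.46882167, 0.14819074, 0.05877164]), np.float64(0.001422557697424165))
menu_top (array([0.46315518, 0.09730959, 0.064217  ]), np.float64(0.0030471675017554323))
print_top (array([ 0.38214827, -0.09291683, -0.48406221]), np.float64(0.04960753114887473))
```

View pics/scene0.png

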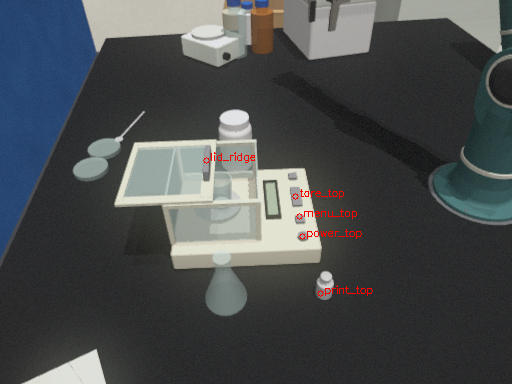

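View pics/top0.png

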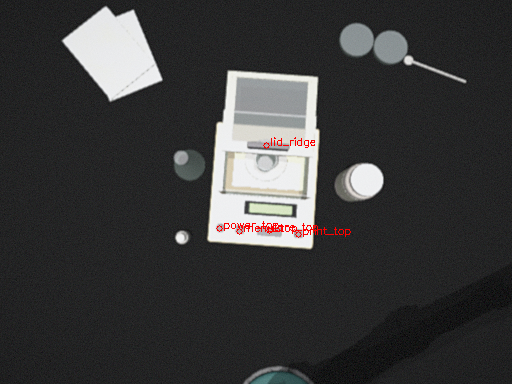

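Scene view: lid open with the ridge at about (207,160), and the tare bar at (295,197). The scene "print" hit is really the weight at (325,290), so I'll drop it. In the top view the ridge is at (267,145), and the keys run from power at (219,228) to print at (298,234). Next I'll fit the balance pose.

```bash
cat > fit.py <<'E'
from h import *
from scipy.optimize import least_squares
M={'tare_top':(-.105,-.02,.063),'power_top':(-.105,.1,.063),'menu_top':(-.105,.052,.063),'print_top':(-.105,-.092,.063),'lid_ridge':(-.006,0,.191)}
def model(p,n):
    a=np.array(M[n]); 
    if n=='lid_ridge': a[0]+=p[3]
    c,s=np.cos(p[2]),np.sin(p[2])
    return np.array([p[0]+c*a[0]-s*a[1],p[1]+s*a[0]+c*a[1],a[2]+p[4]])
def fit(obs):
    f=lambda p:np.r_[np.concatenate([proj(c,model(p,n))-uv for c,n,uv in obs]),p[4]/.002]
    return least_squares(f,[.57,.03,0,.08,0],loss='soft_l1')
E
python3 - <<'E'
from fit import *
S=env.get_calibration('scene');T=env.get_calibration('top')
o=[(S,'lid_ridge',(206.8,160.6)),(S,'tare_top',(295,196.8)),(S,'power_top',(302,236.7)),(S,'menu_top',(299.3,216.8)),
(T,'lid_ridge',(266.8,145.4)),(T,'tare_top',(269.1,230.8)),(T,'power_top',(219.1,228.3)),(T,'menu_top',(239.6,231.4)),(T,'print_top',(298.1,234.2))]
r=fit(o);print(np.round(r.x,4))
for c,n,uv in o: print(n,np.round(proj(c,model(r.x,n))-uv,1))
for n in M: print(n,np.round(model(r.x,n),4))
for z,uv in [(0.0,(182,238)),]: print('weight',onplane(T,uv,.03))
p=onplane(T,(372,178),.145);print('jar',p)
print('flask',onplane(T,(189,165),.03))
E
```

```text
[ 0.5672  0.0408 -0.0587  0.0864 -0.0029]
lid_ridge [-0.3 -1.2]
tare_top [ 0.5 -0.8]
power_top [ 0.9 -1. ]
menu_top [0.5 2. ]
lid_ridge [-0.1  0.3]
tare_top [-0.5  0.2]
power_top [ 0.6 -0.3]
menu_top [-0.3 -2.2]
print_top [-0.2 -1.4]
tare_top [0.4612 0.027  0.0601]
power_top [0.4682 0.1468 0.0601]
menu_top [0.4654 0.0989 0.0601]
print_top [ 0.4569 -0.0448  0.0601]
lid_ridge [0.6474 0.0361 0.1881]
weight [0.44198405 0.24468501 0.03      ]
jar [ 0.58316301 -0.20189375  0.145     ]
flask [0.62791919 0.22963031 0.03      ]
```

Residuals are within about 2 px. I'll close the fingers, move over the balance and refine with the wrist camera.

Call:
move_arm(series=[[0.3,0.6,0.4,-2.8,0],[0.5,1,0.4,-2.8,0],[0.5,1,0.4,-2.8,0],[0.5,1,0.4,-2.8,0],[0.5,1,0.4,-2.8,0],[0.5,1,0.4,-2.8,0],[0.5,1,0,-2.8,0],[0.5,1,0,-2.8,0],[0.5,1,0,-2.8,0],[0.4,1,0,-3.1,0]], grip_force=20)

```text
time_s: 1.85
ee_pos: [0.5094, -0.1078, 0.3599]
orientation: [[0.998, -0.061, 0.001], [-0.061, -0.998, -0.0], [0.001, 0.0, -1.0]]
contact_force: [0.4, 0.5, 0.2]
gripper_width: 0.0005
```

Call:
move_arm(series=[[0.4,1,0,0,0],[0.2,1,0,0,0],[0,0.4,0,0,0],[0,0,0,0,0],[0,0,0,0,0],[0,0,0,0,0],[0,0,0,0,0],[0,0,0,0,0],[0,0,0,0,0],[0,0,0,0,0]])

```text
time_s: 3.1
ee_pos: [0.5388, 0.0104, 0.3596]
orientation: [[0.998, -0.059, -0.0], [-0.059, -0.998, -0.0], [-0.0, 0.0, -1.0]]
contact_force: [-0.3, 0.3, -0.4]
gripper_width: 0.0002
```

Run:
```python
from fit import *
s=env.read_state(); print(s['time_s'],s['ee_pos'],s['contact_force'],s['gripper_width']); print(np.round(s['orientation'],3))
W=env.get_calibration('wrist'); im=env.grab_frame('wrist'); m=[]
print('cam',-W['R'].T@W['t'])
for n in M:
    r=env.spot_point('wrist',n)
    for q in r[:1]:
        m.append((*q['uv'],n)); print(n,np.round(q['uv'],1),round(q['score'],2))
    print(' pred',proj(W,model([.5672,.0408,-.0587,.0864,-.003],n)))
save(im,'w1.png',m)
```

```text
3.1 [0.53876115 0.0104374  0.35959708] [-0.31238995  0.25499527 -0.35352699] 0.00022170349657671114
[[ 0.998 -0.059 -0.   ]
 [-0.059 -0.998 -0.   ]
 [-0.     0.    -1.   ]]
cam [0.61683235 0.00420371 0.50400847]
tare_top [245.6 211.9] 0.88
 pred [242.32420015 209.12914893]
power_top [162.4 208.7] 0.56
 pred [164.92956072 209.09808065]
menu_top [196. 209.] 0.59
 pred [195.8885758  209.11050843]
print_top [289.8 210.6] 0.74
 pred [288.75634691 209.14778804]
lid_ridge [222.8  69.4] 0.8
 pred [216.73499782  73.44995822]
```

View pics/w1.png

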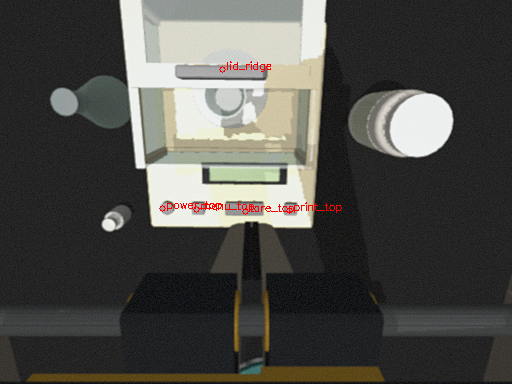

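The wrist view shows the ridge at about (222,70), the tare bar at (245,209), and the other keys at (168,208), (198,208) and (290,209). The tare bar spans columns 226–264. I'll refit with these added.

Run:
```python
from fit import *
S=env.get_calibration('scene');T=env.get_calibration('top');W=env.get_calibration('wrist')
o=[(S,'lid_ridge',(206.8,160.6)),(S,'tare_top',(295,196.8)),(S,'power_top',(302,236.7)),(S,'menu_top',(299.3,216.8)),
(T,'lid_ridge',(266.8,145.4)),(T,'tare_top',(269.1,230.8)),(T,'power_top',(219.1,228.3)),(T,'menu_top',(239.6,231.4)),(T,'print_top',(298.1,234.2))]
o+=[(W,'lid_ridge',(222,70)),(W,'tare_top',(245.3,209)),(W,'power_top',(167,208)),(W,'menu_top',(198,208)),(W,'print_top',(290,209))]
r=fit(o);print(np.round(r.x,4))
for c,n,uv in o: print(n,np.round(proj(c,model(r.x,n))-uv,1))
for n in M: print(n,np.round(model(r.x,n),4))
print(tri([(W,(222,70)),(T,(266.8,145.4)),(S,(206.8,160.6))]),tri([(W,(245.3,209)),(T,(269.1,230.8)),(S,(295,196.8))]))
import cv2
im=cv2.imread('pics/w1.png')
```

```text
[ 0.5666  0.0375 -0.0686  0.0896 -0.0064]
lid_ridge [-1.4 -1. ]
tare_top [ 0.6 -0.3]
power_top [ 0.4 -0.6]
menu_top [0.2 2.4]
lid_ridge [ 1.9 -0.6]
tare_top [0.3 0.4]
power_top [ 1.7 -0.5]
menu_top [ 0.6 -2.2]
print_top [ 0.5 -0.9]
lid_ridge [-0.7  0.8]
tare_top [-1.4 -0.2]
power_top [-0.  0.]
menu_top [-0.3  0.3]
print_top [-0.1  0.3]
tare_top [0.4604 0.0248 0.0566]
power_top [0.4687 0.1445 0.0566]
menu_top [0.4654 0.0966 0.0566]
print_top [ 0.4555 -0.047   0.0566]
lid_ridge [0.65   0.0318 0.1846]
(array([0.64904604, 0.03343579, 0.18286949]), np.float64(0.002334384759682853)) (array([0.46092729, 0.0241291 , 0.05556201]), np.float64(0.0016036454865815397))
```

Call:
move_arm(series=[[0.7,0.1,0,0,0],[0.7,0.1,0,0,0],[0.7,0.1,0,0,0],[0.7,0.1,0,0,0],[0.6,0,0,0,0],[0,0,-0.7,-0.5,0],[0,0,-0.7,0,0],[0,0,-0.7,0,0],[0,0,-0.5,0,0],[0,0,0,0,0]])

```text
time_s: 4.65
ee_pos: [0.7075, 0.0302, 0.227]
orientation: [[0.998, -0.068, -0.005], [-0.068, -0.998, -0.0], [-0.005, 0.001, -1.0]]
contact_force: [-0.1, 0.1, -0.4]
gripper_width: 0.0007
```

```bash
python3 - <<'E'
from fit import *
s=env.read_state(); print(s['time_s'],s['ee_pos'],s['contact_force'])
save(env.grab_frame('scene'),'s2.png');W=env.get_calibration('wrist'); 
im=env.grab_frame('wrist'); m=[]
for n in M:
    for q in env.spot_point('wrist',n)[:1]:
        m.append((*q['uv'],n)); print(n,np.round(q['uv'],1),round(q['score'],2),onplane(W,q['uv'],M[n][2]-.003))
save(im,'w2.png',m)
E
python3 -c "
import cv2;a=cv2.imread('pics/s2.png')[110:260,90:340];cv2.imwrite('pics/s2c.png',cv2.resize(a,None,fx=3,fy=3))"
```

```text
4.65 [0.70748328 0.03017229 0.22702283] [-0.05655255  0.0706971  -0.36014585]
tare_top [418.9 247.4] 0.17 [ 0.61720194 -0.15630237  0.06      ]
menu_top [122.6 348. ] 0.19 [0.50135045 0.20549664 0.06      ]
```

View pics/s2c.png

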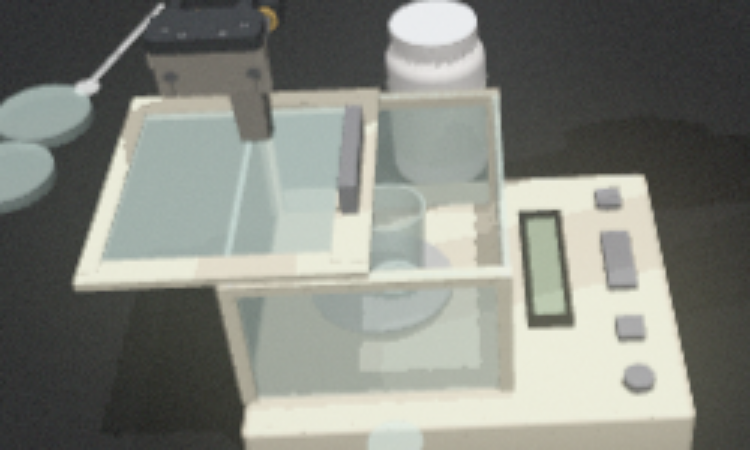

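View pics/w2.png

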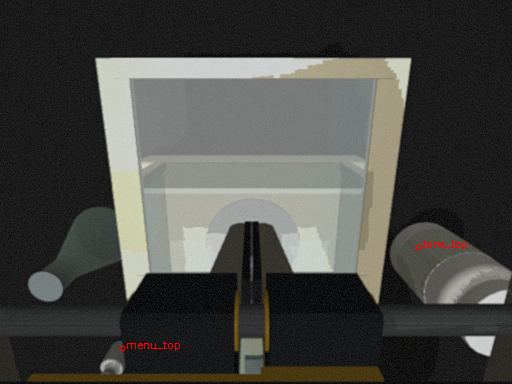

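The scene crop shows the fingertips above the lid panel, about 50 mm behind the ridge. I'll lower them and approach.

Call:
move_arm(series=[[0,0,-0.2,0,0],[0,0,-0.2,0,0],[0,0,-0.06,0,0],[0,0,0,0,0],[-0.15,0.01,0,0,0],[-0.15,0.01,0,0,0],[-0.15,0.01,0,0,0],[-0.1,0.01,0,0,0],[0,0,0,0,0],[0,0,0,0,0]])

```text
time_s: 6.25
ee_pos: [0.6814, 0.0324, 0.2067]
orientation: [[0.998, -0.068, 0.0], [-0.068, -0.998, -0.0], [0.0, -0.0, -1.0]]
contact_force: [-0.2, -0.8, -0.1]
gripper_width: 0.0005
```

Call:
move_arm(series=[[-0.06,0.004,0,0,0],[-0.06,0.004,0,0,0],[-0.06,0.004,0,0,0],[-0.06,0.004,0,0,0],[-0.06,0.004,0,0,0],[-0.06,0.004,0,0,0],[-0.06,0.004,0,0,0],[-0.06,0.004,0,0,0],[-0.06,0.004,0,0,0],[-0.06,0.004,0,0,0]])

```text
time_s: 7.5
ee_pos: [0.6511, 0.0345, 0.2066]
orientation: [[0.998, -0.068, 0.0], [-0.068, -0.998, 0.0], [0.0, -0.0, -1.0]]
contact_force: [1.9, -0.2, -1.1]
gripper_width: 0.0008
```

```bash
python3 - <<'E'
from fit import *
s=env.read_state(); print(s['time_s'],s['ee_pos'],s['contact_force'])
save(env.grab_frame('scene'),'s3.png')
E
python3 -c "
import cv2;a=cv2.imread('pics/s3.png')[110:260,90:340];cv2.imwrite('pics/s3c.png',cv2.resize(a,None,fx=3,fy=3))"
```

```text
7.5 [0.65114747 0.03446517 0.20663822] [ 1.91883867 -0.15005734 -1.07077824]
```

View pics/s3c.png

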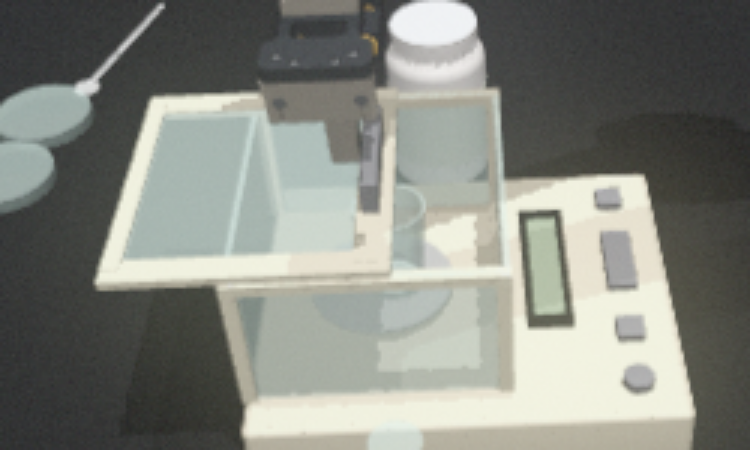

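The lid is moving with the fingers at about 1.9 N. I'll continue.

Call:
move_arm(series=[[-0.1,0.007,0,0,0],[-0.12,0.008,0,0,0],[-0.12,0.008,0,0,0],[-0.12,0.008,0,0,0],[-0.12,0.008,0,0,0],[-0.12,0.008,0,0,0],[-0.12,0.008,0,0,0],[-0.12,0.008,0,0,0],[-0.12,0.008,0,0,0],[-0.06,0.004,0,0,0]])

```text
time_s: 8.8
ee_pos: [0.5948, 0.0383, 0.2066]
orientation: [[0.998, -0.068, -0.0], [-0.068, -0.998, 0.0], [-0.0, -0.0, -1.0]]
contact_force: [1.3, 0.5, 0.8]
gripper_width: 0.0005
```

Call:
move_arm(series=[[-0.04,0.003,0,0,0],[-0.03,0.002,0,0,0],[-0.03,0.002,0,0,0],[-0.02,0.001,0,0,0],[-0.02,0.001,0,0,0],[-0.02,0.001,0,0,0],[-0.02,0.001,0,0,0],[-0.02,0.001,0,0,0],[0,0,0,0,0],[0,0,0,0,0]])

```text
time_s: 10.05
ee_pos: [0.5851, 0.0387, 0.2065]
orientation: [[0.998, -0.068, -0.0], [-0.068, -0.998, -0.0], [-0.0, 0.0, -1.0]]
contact_force: [0.7, 0.2, -0.3]
gripper_width: 0.0006
```

```bash
python3 - <<'E'
from fit import *
s=env.read_state(); print(s['time_s'],s['ee_pos'],s['contact_force'])
save(env.grab_frame('scene'),'s4.png')
E
python3 -c "
import cv2;a=cv2.imread('pics/s4.png')[110:260,90:340];cv2.imwrite('pics/s4c.png',cv2.resize(a,None,fx=3,fy=3))"
```

```text
10.05 [0.58509396 0.03865852 0.20652076] [ 0.74299566  0.24240549 -0.34878543]
```

View pics/s4c.png

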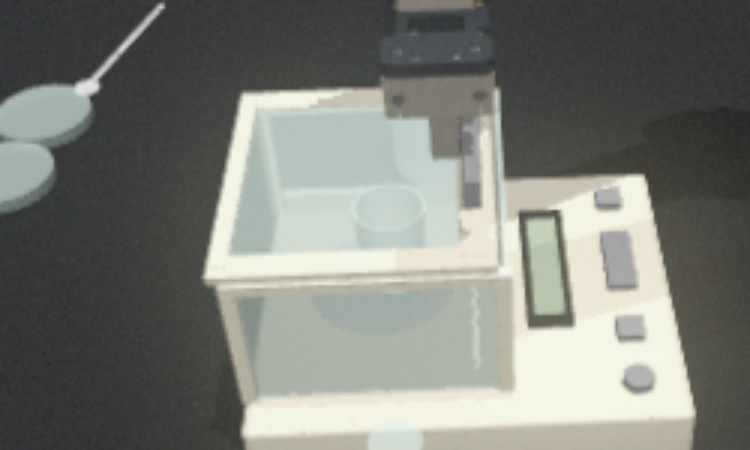

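The lid is nearly shut, with roughly 5–10 mm left and no rise in force yet. I'll go on in 1 mm steps and read the force.

Call:
move_arm(series=[[-0.02,0.001,0,0,0],[-0.02,0.001,0,0,0],[-0.02,0.001,0,0,0],[-0.02,0.001,0,0,0],[-0.02,0.001,0,0,0],[0,0,0,0,0],[0,0,0,0,0],[0,0,0,0,0],[0,0,0,0,0],[0,0,0,0,0]])

```text
time_s: 11.35
ee_pos: [0.5801, 0.0391, 0.2066]
orientation: [[0.998, -0.068, -0.0], [-0.068, -0.998, 0.0], [-0.0, 0.0, -1.0]]
contact_force: [-0.0, -0.8, -0.8]
gripper_width: 0.0007
```

Call:
move_arm(series=[[-0.01,0.001,0,0,0],[-0.01,0.001,0,0,0],[-0.01,0.001,0,0,0],[-0.01,0.001,0,0,0],[-0.01,0.001,0,0,0],[-0.01,0,0,0,0],[0,0,0,0,0],[0,0,0,0,0],[0,0,0,0,0],[0,0,0,0,0]])

```text
time_s: 12.6
ee_pos: [0.5773, 0.0393, 0.2066]
orientation: [[0.998, -0.068, 0.0], [-0.068, -0.998, -0.0], [0.0, 0.0, -1.0]]
contact_force: [2.3, 0.2, -1.0]
gripper_width: 0.0009
```

Call:
move_arm(series=[[-0.01,0.001,0,0,0],[-0.01,0.001,0,0,0],[-0.01,0.001,0,0,0],[-0.01,0,0,0,0],[0,0,0,0,0],[0,0,0,0,0],[0,0,0,0,0],[0,0,0,0,0],[0,0,0,0,0],[0,0,0,0,0]])

```text
time_s: 13.85
ee_pos: [0.5771, 0.0393, 0.2067]
orientation: [[0.998, -0.068, 0.004], [-0.068, -0.998, 0.0], [0.004, -0.001, -1.0]]
contact_force: [8.1, 0.1, -5.4]
gripper_width: 0.0007
```

```bash
python3 - <<'E'
from fit import *
for i in range(4):
    im=env.grab_frame('scene' if i%2 else 'top')
    s=env.read_state(); print(s['time_s'],np.round(s['ee_pos'],4),np.round(s['contact_force'],2))
    save(im,f's5_{i}.png')
E
python3 -c "
import cv2;a=cv2.imread('pics/s5_3.png')[120:220,140:290];cv2.imwrite('pics/s5c.png',cv2.resize(a,None,fx=5,fy=5,interpolation=2))"
```

```text
13.9 [0.577  0.0393 0.2067] [ 7.58 -0.64 -5.46]
13.95 [0.5771 0.0393 0.2068] [ 6.96  0.05 -5.38]
14.0 [0.5771 0.0393 0.2068] [ 7.48 -1.18 -5.43]
14.05 [0.5771 0.0393 0.2067] [ 8.18 -0.06 -5.4 ]
```

View pics/s5c.png

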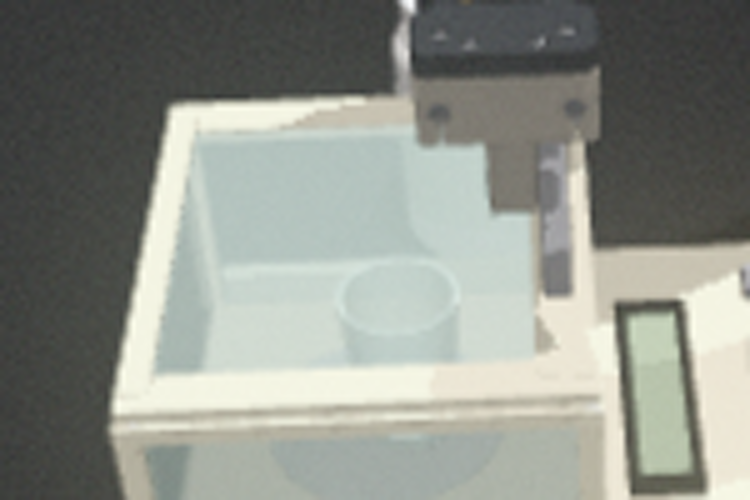

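The stop is reached. The force rose to 8 N, the position froze at x = 0.577 as predicted, and the lid sits flush with the walls. Now I'll back off, rise and go over the tare key.

Call:
move_arm(series=[[0.04,0,0,0,0],[0.1,0,0,0,0],[0.2,0,0,0,0],[0.2,0,0,0,0],[0,0,0,0,0],[0,0,0.5,0,0],[0,0,0.5,0,0],[0,0,0.5,0,0],[0,0,0.5,0,0],[0,0,0,0,0]])

```text
time_s: 15.3
ee_pos: [0.603, 0.0398, 0.3084]
orientation: [[0.998, -0.068, 0.004], [-0.068, -0.998, 0.0], [0.004, -0.0, -1.0]]
contact_force: [-0.0, -0.4, 0.1]
gripper_width: 0.0004
```

Call:
move_arm(series=[[-0.5,-0.05,0,0,0],[-0.6,-0.05,0,0,0],[-0.6,-0.05,0,0,0],[-0.6,-0.05,0,0,0],[-0.4,-0.05,0,0,0],[0,0,0,0,0],[0,0,0,0,0],[0,0,0,0,0],[0,0,0,0,0],[0,0,0,0,0]])

```text
time_s: 16.55
ee_pos: [0.4675, 0.027, 0.3064]
orientation: [[0.998, -0.068, -0.0], [-0.068, -0.998, 0.0], [-0.0, -0.0, -1.0]]
contact_force: [-0.1, -0.4, -0.3]
gripper_width: 0.0007
```

Run:
```python
from fit import *
W=env.get_calibration('wrist');T=env.get_calibration('top');S=env.get_calibration('scene')
s=env.read_state(); print(s['time_s'],np.round(s['ee_pos'],4),np.round(s['contact_force'],2))
for cam,c in (('wrist',W),('scene',S),('top',T)):
    im=env.grab_frame(cam); m=[]
    for n in ('lid_ridge','tare_top'):
        for q in env.spot_point(cam,n)[:1]:
            m.append((*q['uv'],n)); print(cam,n,np.round(q['uv'],1),round(q['score'],2),onplane(c,q['uv'],M[n][2]-.003))
    save(im,cam[0]+'6.png',m)
p=[.567,.0375,-.0686,0,-.003]
for n in M: print(n,model(p,n))
```

```text
16.55 [0.4675 0.027  0.3064] [-0.06 -0.44 -0.27]
wrist lid_ridge [227.4  88.6] 0.71 [0.55894448 0.03884028 0.188     ]
wrist tare_top [250.6 173. ] 0.77 [0.45818414 0.0267576  0.06      ]
scene lid_ridge [249.5 156.7] 0.65 [0.56184618 0.03878589 0.188     ]
scene tare_top [295.1 195.1] 0.64 [0.4614594  0.02379402 0.06      ]
top lid_ridge [265.2 185.7] 0.83 [0.56146107 0.03934702 0.188     ]
tare_top [0.46087604 0.02474439 0.06      ]
power_top [0.46910159 0.14446215 0.06      ]
menu_top [0.46581137 0.09657504 0.06      ]
print_top [ 0.45594071 -0.04708626  0.06      ]
lid_ridge [0.56101411 0.03791128 0.188     ]
```

View pics/w6.png

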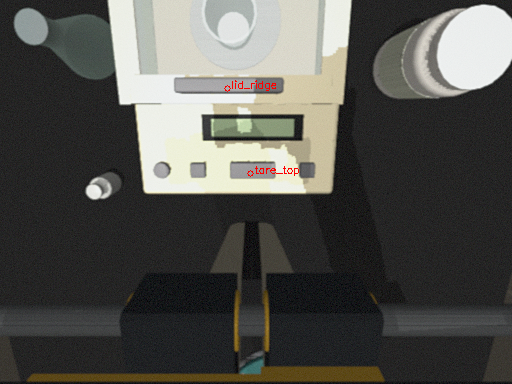

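View pics/s6.png

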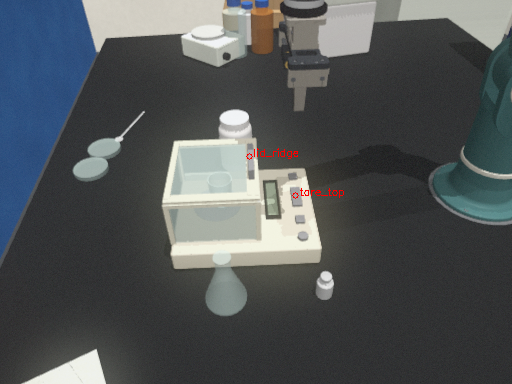

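The wrist and scene views show the lid shut, with the ridge at x ≈ 0.561 as expected, and the tare bar at wrist (252,170), world (0.461, 0.025). Descending to about 20 mm above the key.

Call:
move_arm(series=[[-0.13,-0.04,0,0,0],[0,0,-0.6,0,0],[0,0,-0.7,0,0],[0,0,-0.7,0,0],[0,0,-0.7,0,0],[0,0,-0.6,0,0],[0,0,-0.4,0,0],[0,0,-0.2,0,0],[0,0,0,0,0],[0,0,0,0,0]])

```text
time_s: 18.25
ee_pos: [0.4614, 0.025, 0.1124]
orientation: [[0.998, -0.068, 0.001], [-0.068, -0.998, -0.0], [0.001, -0.0, -1.0]]
contact_force: [-0.3, 0.8, 0.5]
gripper_width: 0.0003
```

Run:
```python
from fit import *
s=env.read_state(); print(s['time_s'],np.round(s['ee_pos'],4),np.round(s['contact_force'],2))
im=env.grab_frame('scene');c=env.get_calibration('scene')
e=s['ee_pos']-[0,0,env.tip_extent]
print(proj(c,e),proj(c,np.array([.461,.0248,.062])))
save(im,'s7.png')
a=cv2.imread('pics/s7.png')[130:260,220:350];cv2.imwrite('pics/s7c.png',cv2.resize(a,None,fx=4,fy=4,interpolation=2))
save(env.grab_frame('wrist'),'w7.png')
```

```text
18.25 [0.4614 0.025  0.1124] [-0.27  0.8   0.48]
[295.76950201 186.17464923] [295.42177329 194.71322018]
```

View pics/s7c.png

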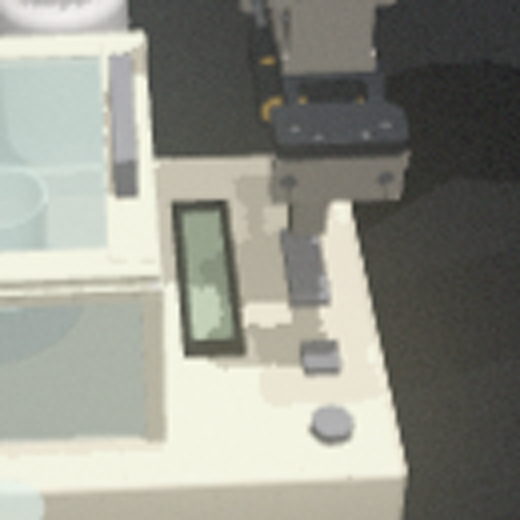

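View pics/w7.png

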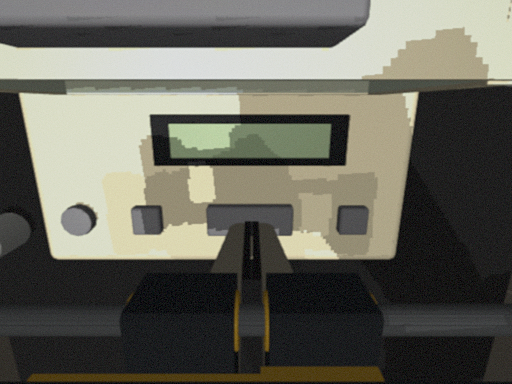

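The fingertips are centred over the tare bar: bar centre at column 250, fingers at 252. The neighbouring keys are clear. Now down to near contact.

Call:
move_arm(series=[[0,0,-0.1,0,0],[0,0,-0.1,0,0],[0,0,-0.1,0,0],[0,0,-0.06,0,0],[0,0,-0.04,0,0],[0,0,-0.02,0,0],[0,0,0,0,0],[0,0,0,0,0],[0,0,0,0,0],[0,0,0,0,0]])

```text
time_s: 19.6
ee_pos: [0.4608, 0.0249, 0.0907]
orientation: [[0.998, -0.068, 0.0], [-0.068, -0.998, -0.0], [0.0, 0.0, -1.0]]
contact_force: [-0.1, 0.1, -0.3]
gripper_width: 0.0004
```

Run:
```python
from fit import *
for i in range(3):
    s=env.read_state(); print(s['time_s'],np.round(s['ee_pos'],4),np.round(s['contact_force'],2)); env.grab_frame('top')
```

```text
19.6 [0.4608 0.0249 0.0907] [-0.08  0.14 -0.31]
19.65 [0.4608 0.025  0.0906] [ 0.77 -0.02  0.58]
19.7 [0.4608 0.0249 0.0906] [-0.72  0.17 -0.28]
```

Call:
move_arm(series=[[0,0,-0.02,0,0],[0,0,-0.02,0,0],[0,0,-0.02,0,0],[0,0,-0.02,0,0],[0,0,0,0,0],[0,0,0,0,0],[0,0,0,0,0],[0,0,0,0,0],[0,0,0,0,0],[0,0,0,0,0]])

```text
time_s: 21.0
ee_pos: [0.4608, 0.025, 0.0866]
orientation: [[0.998, -0.068, -0.0], [-0.068, -0.998, 0.0], [-0.0, -0.0, -1.0]]
contact_force: [-1.8, -0.6, 2.9]
gripper_width: 0.0008
```

Contact: 2.9 N, so the key is about 1.3 mm down. A little further.

Call:
move_arm(series=[[0,0,-0.02,0,0],[0,0,-0.02,0,0],[0,0,-0.01,0,0],[0,0,0,0,0],[0,0,0,0,0],[0,0,0,0,0],[0,0,0,0,0],[0,0,0,0,0],[0,0,0,0,0],[0,0,0,0,0]])

```text
time_s: 22.25
ee_pos: [0.4608, 0.0249, 0.0841]
orientation: [[0.998, -0.068, -0.0], [-0.068, -0.998, -0.0], [-0.0, 0.0, -1.0]]
contact_force: [-1.9, 0.6, 5.4]
gripper_width: 0.0006
```

Run:
```python
from fit import *
for i in range(5):
    s=env.read_state(); print(s['time_s'],np.round(s['ee_pos'],4),np.round(s['contact_force'],2)); env.grab_frame('top')
```

```text
22.25 [0.4608 0.0249 0.0841] [-1.94  0.56  5.36]
22.3 [0.4608 0.0249 0.0841] [-1.36  0.27  5.51]
22.35 [0.4608 0.025  0.0842] [-1.31 -1.44  4.69]
22.4 [0.4608 0.0249 0.0842] [-0.97  0.27  4.23]
22.45 [0.4608 0.025  0.0842] [-0.62 -0.85  4.62]
```

Mean force is about 4.9 N, so the key is roughly 3.7 mm down and past the 3 mm threshold. I'll add 0.5 mm of margin, then release and lift.

Call:
move_arm(series=[[0,0,-0.01,0,0],[0,0,0,0,0],[0,0,0,0,0],[0,0,0,0,0],[0,0,0,0,0],[0,0,0,0,0],[0,0,0,0,0],[0,0,0,0,0],[0,0,0,0,0],[0,0,0,0,0]])

```text
time_s: 23.75
ee_pos: [0.4608, 0.025, 0.0837]
orientation: [[0.998, -0.068, -0.0], [-0.068, -0.998, -0.0], [0.0, 0.0, -1.0]]
contact_force: [-1.1, -0.4, 4.8]
gripper_width: 0.0001
```

Call:
move_arm(series=[[0,0,0.04,0,0],[0,0,0.06,0,0],[0,0,0.1,0,0],[0,0,0.3,0,0],[0,0,0.6,0,0],[0,0,0.8,0,0],[0,0,0.8,0,0],[0,0,0.8,0,0],[0,0,0.6,0,0],[0,0,0,0,0]])

```text
time_s: 25.0
ee_pos: [0.462, 0.0252, 0.2915]
orientation: [[0.998, -0.068, 0.006], [-0.068, -0.998, -0.0], [0.006, -0.0, -1.0]]
contact_force: [-0.7, -0.5, -0.6]
gripper_width: 0.0005
```

Call:
move_arm(series=[[0,-0.6,0,0,0],[0,-1,0,0,0],[0,-1,0,0,0],[0,-1,0,0,0],[0,-1,0,0,0],[0,-0.6,0,0,0],[0,0,0,0,0],[0,0,0,0,0],[0,0,0,0,0],[0,0,0,0,0]])

```text
time_s: 26.25
ee_pos: [0.461, -0.234, 0.2887]
orientation: [[0.998, -0.066, 0.0], [-0.066, -0.998, 0.0], [0.0, -0.0, -1.0]]
contact_force: [0.6, 0.5, -0.4]
gripper_width: 0.0007
```

Run:
```python
from fit import *
s=env.read_state(); print(s['time_s'],np.round(s['ee_pos'],4),np.round(s['contact_force'],2))
for cam in ('scene','top'):
    c=env.get_calibration(cam)
    im=env.grab_frame(cam); m=[]
    for n in ('lid_ridge','tare_top'):
        for q in env.spot_point(cam,n)[:1]:
            m.append((*q['uv'],n)); print(cam,n,np.round(q['uv'],1),round(q['score'],2),onplane(c,q['uv'],M[n][2]-.003))
    save(im,cam[0]+'8.png')
a=cv2.imread('pics/s8.png')[110:310,160:360];cv2.imwrite('pics/s8c.png',cv2.resize(a,None,fx=2.9,fy=2.9,interpolation=2))
```

```text
26.25 [ 0.461  -0.234   0.2887] [ 0.57  0.54 -0.42]
scene tare_top [297.9 194.9] 0.53 [0.45512298 0.02395995 0.06      ]
top lid_ridge [262.8 183.5] 0.93 [0.56614208 0.0444515  0.188     ]
top tare_top [270.1 229.8] 0.76 [0.46408772 0.02328289 0.06      ]
```

View pics/s8c.png

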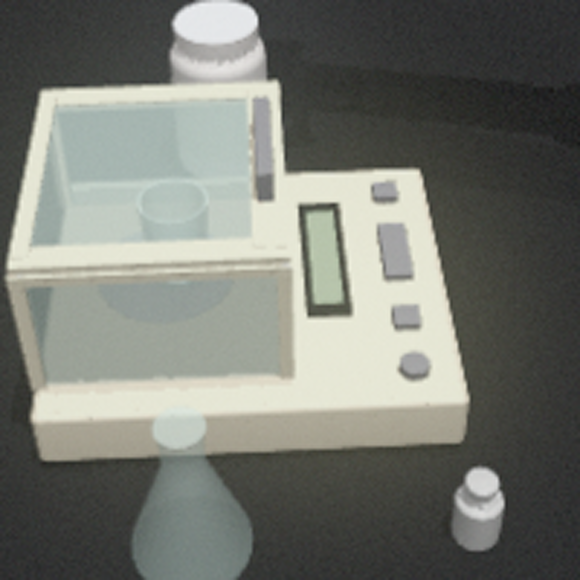

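View pics/t8.png

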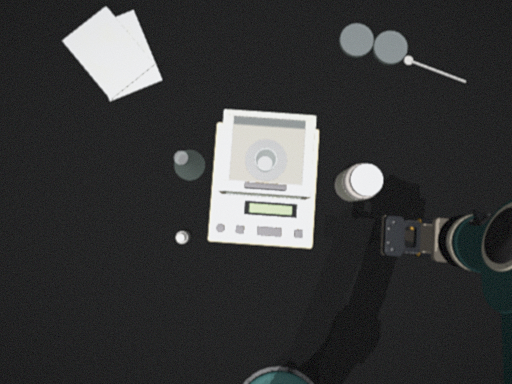

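The top view shows the lid shut (ridge at (265,186)), the keys up, the hand clear, and the beaker, jar, flask and weight where they were. Handing in.

```bash
python3 -c "
from plant import env
print(env.sign_off())"
```

```text
the job is handed in; nothing more can be done
None
```

The lid is shut, the tare key has been pressed and is back up, and the job was handed in with the hand clear, at about 26 s of the 48 s allowed.

- **Lid:** I pushed it by its ridge with closed fingertips until it met its stop. The push force was about 2 N on the way and 8 N along the push at the stop. The position then held at x = 0.577, as predicted, and the pictures show the lid flush with the walls.
- **Tare key:** I pressed it about 4.2 mm by position, with roughly 5 N read, so past the 3 mm at which it registers. I then lifted straight off, and the wrist force went back to about zero.
- **Other things:** The last scene and top pictures show the beaker, jar, flask and weight where they were, and the other three keys were never approached.

Some readings disagreed:
- **False print key:** The detector once took the weight for the print key, and I dropped that reading.
- **Measured heights:** The camera-measured heights of the ridge and tare key came out 3–8 mm below the stated ones. The contact height at the key (62.9 mm against 63 mm) agreed with the stated one.
- **Last ridge check:** The detector's final ridge point in the top view was about 5 mm off in x and 6 mm in y. The ridge itself shows in the picture at the shut position. In the last scene view the detector did not report the ridge, so there I went by the picture alone.

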